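# Hang a sample carrier over into the travel catch

## Robot

A 6-joint arm with a two-finger parallel gripper is mounted at the origin on the work surface. World frame = base frame: x ahead of the robot, y to its left, z up, the work surface at z = 0. Lengths are in m, angles in rad, forces in N, time in s.
With the tool pointing down it reaches from about 0.35 to 0.725 m from the base axis. Payload 4.3 kg.
Tool frame: the origin (TCP) lies on the centre line of the jaws, within the pads' length; the fingertips stand ctrl.tcp_to_tips ahead of it and the grasp point (between the pads) lies 6 mm ahead of it (ctrl.tcp_to_tips is the distance from the TCP to the fingertips, in m); x points along the fingers, y is the direction in which the jaws open and shut, and the axes are right-handed (so a half turn about x gives the same grasp; the last joint's range is limited). The gripper opens to 85 mm and grips with 20 to 120 N. Pads are 22 mm wide; open, the fingers measure 114 mm over their backs; the gripper's body (76 mm by 85 mm) begins 54 mm behind the grasp point. The pads swing forward as they close: fully open they stand 13 mm farther back than shut.
Start: joints at [-0.11, 0.377, 0.081, 1.274, 0, 1.46], TCP at [0.575, 0, 0.256] pointing down, gripper open.
Joint ranges: [-2.72, 2.72], [-0.84, 1.66], [-1.02, 1.22], [-1.77, 2.12], [-1.37, 1.28], [-3.14, 3.14]. Speed limits (rad/s): [2.57, 2.57, 3.14, 3.14, 3.14, 3.14].

## Interface

Orientations are given as a unit quaternion [x, y, z, w].
In Python, from rig import ctrl gives the robot as it stands.
- The arm moves only by the tool play_rows, never from a script. Its argument "moves" is a list of rows, each a list of 5 numbers: the shift along the tool's x, y, z in units of 50 mm (1.0 is 50 mm), then the turn about the tool's x in units of 6 degrees (1.0 is 6 degrees), then the closure, from -1 (fully open) to 1 (shut). In form: [[dx, dy, dz, turn, jaw], ...]. A call has exactly 10 rows; each row shifts and turns the commanded pose from where the row before left it, along the tool's axes as they then stand; what a row does not reach is not made up. A row lasts 1/8 s, in which the tool goes at most 62.5 mm and 10.7 degrees, less where a joint would pass 70% of its speed; a pose out of reach is approached as far as the arm can. A call is refused whole if a number of a shift passes 1 or a number of a turn 1, either way. A call with a gripper value outside its range is refused whole. The fingers move at their own pace and stop on an object; "grip_force" is the grip in N (left out, the last holds). Time passes only in rows, so rows that do not move let the fingers close, or fill a call up. It gives the time, the measured TCP pose, the force and the opening at its end, in the units of the state.
- ctrl.get_obs(): the state, without advancing time (a new reading comes with each control period).
- ctrl.grab_frame(name): name is "scene" or "side" or "wrist"; returns a dict with "pixels" (384x512x3 uint8, blue, green, red), "z_map" (384x512 float32, m along the optical axis (not along the pixel's ray), 0 where there is no reading), "intrinsics" (3x3 intrinsics, pixels), "cam_to_world" (4x4, takes a point from camera to world coordinates). Camera axes: x right, y down, z forward; pixel columns grow to the right and rows downward; lengths in m; the calibration is good to about 2 mm. A picture is of the moment at which its call begins.
- ctrl.hand_in(): hands the job in, once; it reports no verdict.
The state is a dict: "time_s": time; "qpos": joint angles; "joint_vel": joint speeds; "tau": joint torques, N m; "tool_pos": TCP position; "tool_rot": TCP orientation; "contact_force": force on the tool from outside, world axes, zero at the start; "torque": the same for the moment, N m; "width": finger opening in m.
Only numpy, scipy, OpenCV 4.12 (cv2) and the standard library are available. Lean on these libraries where they do the work, as an engineer would, in place of code of your own. Each camera call takes 0.05 s, during which the arm holds its last target. There are 200 camera calls.

## Task

Move the hanging sample carrier with the orange grip tab (blue-capped tubes) from the left rail to the right rail: lift it over the red end stops, let it down on the right rail, slide it along into the travel catch until it clicks in behind the yellow latch and sits held against the rubber buffer, and let go. Work gently, without forcing the carrier against the rails or the catch, and leave the other carrier where it hangs.

Things in the scene. Friction and masses are not known exactly. Their poses are not given: they have to be found in the camera images.
- carrier_grip (a point): Centre of the orange grip tab on top of the carrier to be moved. Tab: 12 mm thick (x, across the rail), 30 mm long (y, along it), 44 mm high; this point is 27 mm above the rail's top edge while it hangs, and 22 mm above the tab's foot on the bridge. Grip from above, fingers closing across the rail; a grip of 20 to 30 N holds it. Axes as carrier.
- carrier: The carrier to be moved: 0.33 to 0.55 kg, 90 mm long along the rail, two blue-capped tubes reaching 166 mm below the rail's top edge. Origin: on the rail's top edge where its bridge sits, mid-length; y along the rail, z up. It wraps the bar (slot 14 mm wide, front plate, 20 mm rear lip) and a lower lip lies 16 mm under the bar, so it cannot be lifted off or pulled off sideways.
- carrier_rib (a point): Leading end (-y, towards the right rail) of the carrier's bridge, 45 mm from mid-length, 5 mm above the rail's top edge: the foot of the rib, 5 mm long and 6 mm high, behind which the latch of the catch drops.
- rail_a: Left rail: steel bar on edge, 25 mm high and 10 mm thick, top edge 215 mm above the table, held from behind (+x) by brackets 190 to 193 mm high on two posts 50 mm behind the bar. Origin on the table, under the bar's inner tip, mid-thickness; y along the bar, which runs 300 mm to +y. -y leads off its inner end towards the right rail.
- rail_a_tip (a point): Inner tip of the left rail, at the height of its top edge. Here the red end stop, 5 mm long, stands 10 mm above the top edge; a carrier can rise 16 mm before its lower lip meets the bar, so lift it 11 to 15 mm and move it along the bar, off the end. Over its last 30 mm the bar tapers from 10 to 5 mm thick.
- rail_b: Right rail, the same bar at the same height, with posts behind it. Origin on the table, under the bar's inner tip, mid-thickness; y along the bar, which runs 330 mm to -y. The carrier is threaded on moving to -y. The rails may differ by 70 mm in x and 0.24 rad in yaw; at least 130 mm lies between their tips. Both are slippery (friction about 0.12).
- rail_b_tip (a point): Inner tip of the right rail, at the height of its top edge, with the same taper and 10 mm red end stop: bring the carrier on lifted 11 to 15 mm, in line with the bar, until its trailing end is past the stop, then let it down until the rail carries it.
- rail_b_post: Outer post of the right rail and, clamped on the bar, the travel catch: grey block with black knob, 10 mm rubber buffer facing +y just above the bar's top edge, and a yellow sprung latch arm above it whose nose reaches 17 mm ahead of the buffer's face. Origin: foot of the post, 50 mm behind the bar, 290 mm from its tip; axes as rail_b. Says nothing of where the catch is clamped.
- catch_zone (a point): On the bar's top edge, mid-way of where the buffer's face can be: it lies up to 43 mm either way along the bar, NOT measured; feel for it at 15 to 20 mm/s. The latch rides up on the rib at 2 to 5 N of push; the damped buffer gives 2.6 N/mm, the latch drops in at 2.5 mm (7 to 9 N), the hard end is at 8 mm (21 N). Pushing to 11 to 15 N latches.
- carrier_spare: Another such carrier, with grey tab and white-capped tubes, at the outer end of the left rail; it stays. Origin as carrier.

How it is judged:
On the way, in this order (a step that is already met when the one before it is completed fails the run):
1. the carrier is clear of the left rail, past its inner end (y of carrier in the frame of rail_a below -0.045 m), for 0.1 s.
2. the right rail carries the hanging carrier, past its end stop (y of carrier in the frame of rail_b below -0.05 m and z of carrier in the frame of rail_b below 0.219 m and contact force between carrier and rail_b above 1 N), for 0.1 s.
At the end, for the whole second after the job is handed in: The carrier hangs upright on the right rail (within 4 mm of seated height, tilt under 0.1 rad, at rest), latched in the travel catch: clamped between buffer and latch, the two contact forces adding up to over 9 N (latched gives about 12 N, an unlatched carrier at most 7 N) (contact force between carrier and rail_b_post above 9 N and contact force between carrier and rail_b above 1 N and z of carrier in the frame of rail_b between 0.211 and 0.219 m and angle between carrier's own z axis and vertical below 0.1 rad and linear speed of carrier below 0.02 m/s); the robot touches nothing.
It fails at once if the carrier is forced against the left rail (over 50 N) (contact force between carrier and rail_a above 50 N).
It fails at once if the carrier is forced against the right rail (over 50 N) (contact force between carrier and rail_b above 50 N).
It fails at once if the carrier is rammed against the catch (buffer and latch together over 34 N) (contact force between carrier and rail_b_post above 34 N).
It fails at once if the other carrier is shifted over 25 mm (distance of carrier_spare from where it was at the start of the episode above 0.025 m).
It also fails if it takes over 67 s, if anything falls off the work surface, if the arm or the gripper's body presses on something with over 40 N, if the wrist force passes 120 N, or if a joint passes its speed limit or range.

## Working session

There is one attempt and no reset: what is moved stays moved. The work goes in short steps, Python scripts to look and compute and a tool call to move; the robot and the scene stay as the last step left them, time stands still between calls to the robot, and variables do not carry over. Pictures are saved under pics/ and viewed, about 8 in all and at most 12, crops included, and the job is handed in when it is done.

Besides the shell and the picture viewer there is one more tool, called after "Emit:" as name([rows], argument=value, ...), one row to a line, values as JSON. play_rows: Moves the arm, as the interface text tells. Its arguments: {"type":"object","properties":{"moves":{"type":"array","items":{"type":"array","items":{"type":"number"}}},"grip_force":{"type":"number"}},"required":["moves"]}

```bash
mkdir -p pics; ls
python3 - <<'E'
from rig import ctrl
import cv2,numpy as np
o=ctrl.get_obs()
print({k:np.round(v,4).tolist() for k,v in o.items()}, ctrl.tcp_to_tips)
for n in("scene","side","wrist"):
    f=ctrl.grab_frame(n); np.savez(f'/tmp/{n}.npz',**f)
    cv2.imwrite(f'pics/{n}0.png',f['pixels']); print(n,np.round(f['cam_to_world'],3).tolist(),f['intrinsics'].tolist())
a=[cv2.imread(f'pics/{n}0.png') for n in("scene","side")]
cv2.imwrite('pics/a.png',cv2.resize(a[0],(800,600)));cv2.imwrite('pics/b.png',cv2.resize(a[1],(800,600)))
E
```

```text
pics
{'time_s': 0.0, 'qpos': [-0.1103, 0.3781, 0.0797, 1.2744, 0.0, 1.4605], 'joint_vel': [0.0011, -0.0, -0.0007, -0.0011, 0.0002, -0.0011], 'tau': [0.0005, -46.3601, 26.9877, 0.0208, -0.0001, -0.0], 'tool_pos': [0.5744, 0.0001, 0.2554], 'tool_rot': [0.4996, 0.5006, -0.5004, 0.4994], 'contact_force': [1.3462, -0.502, -0.157], 'torque': [0.0301, -0.0875, -0.0305], 'width': 0.0851} 0.025
scene [[-0.242, 0.687, -0.685, 1.164], [0.97, 0.171, -0.171, 0.141], [-0.0, -0.706, -0.708, 0.782], [0.0, 0.0, 0.0, 1.0]] [[347.85058434725346, 0.0, 260.03997785311003], [0.0, 347.85058434725346, 181.81877045700935], [0.0, 0.0, 1.0]]
side [[0.862, -0.331, 0.385, 0.157], [-0.507, -0.534, 0.677, -0.705], [-0.019, -0.778, -0.628, 0.777], [0.0, 0.0, 0.0, 1.0]] [[404.5499777980892, 0.0, 259.5501377970501], [0.0, 404.5499777980892, 195.45102032688823], [0.0, 0.0, 1.0]]
wrist [[1.0, 0.001, -0.001, 0.576], [0.0, -0.957, -0.29, 0.073], [-0.002, 0.29, -0.957, 0.372], [0.0, 0.0, 0.0, 1.0]] [[283.8525809353378, 0.0, 255.80043911249783], [0.0, 283.8525809353378, 190.49701577828108], [0.0, 0.0, 1.0]]
```

View pics/a.png

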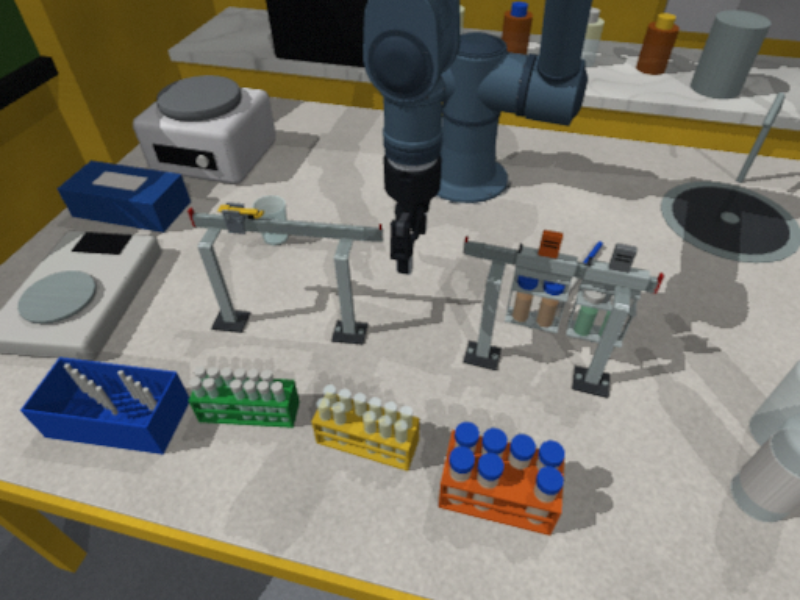

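View pics/b.png

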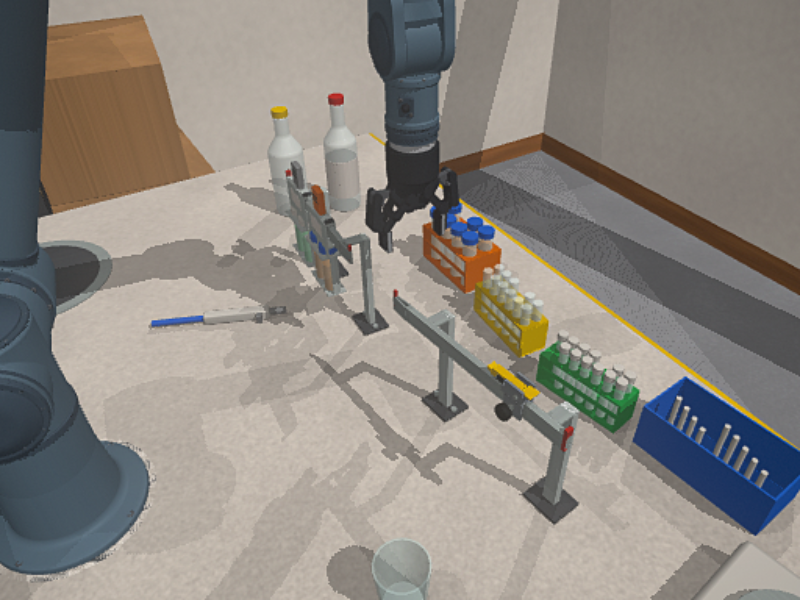

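The scene view shows the orange tab at about (551,243), the left rail's inner red stop at (466,240), the right rail's at (380,232), and the yellow latch at (240,210). The side view also shows both rails, with the catch at (512,380). Next I'll measure these from depth.

```bash
cat > h.py <<'E'
import numpy as np,cv2
from scipy import ndimage as nd
def cloud(f):
    z=f['z_map'];K=f['intrinsics'];v,u=np.mgrid[:z.shape[0],:z.shape[1]]
    P=np.stack([(u-K[0,2])/K[0,0]*z,(v-K[1,2])/K[1,1]*z,z],-1)@f['cam_to_world'][:3,:3].T+f['cam_to_world'][:3,3]
    P[z<=0]=np.nan
    return P
def hsv(f): return cv2.cvtColor(f['pixels'],cv2.COLOR_BGR2HSV).astype(int)
E
python3 - <<'E'
from h import *
for n in("scene","side","wrist"):
    f=dict(np.load(f'/tmp/{n}.npz'));P=cloud(f);H=hsv(f)
    Z=P[...,2];box=(P[...,0]>.3)&(P[...,0]<.75)&(abs(P[...,1])<.5)&(Z>.18)&(Z<.3)
    h,s,v=H[...,0],H[...,1],H[...,2]
    for nm,m in dict(red=((h<4)|(h>174))&(s>140)&(v>60),orange=(h>=5)&(h<15)&(s>150),yellow=(h>20)&(h<32)&(s>130)).items():
        L,k=nd.label(m&box,np.ones((3,3)))
        for i in range(1,k+1):
            q=P[L==i]
            if len(q)>3: print(n,nm,len(q),'px',np.round(np.argwhere(L==i).mean(0)),'mean',q.mean(0).round(4),'min',q.min(0).round(3),'max',q.max(0).round(3))
    m=box&(s<80)&(Z>.205)&(Z<.222)
    for side,lo,hi in(("B",-.45,-.08),("A",.05,.45)):
        q=P[m&(P[...,1]>lo)&(P[...,1]<hi)]
        if len(q)<20: continue
        for b in np.arange(lo,hi,.03):
            t=q[(q[:,1]>=b)&(q[:,1]<b+.03)]
            if len(t)>5:print(n,side,len(t),np.round(b+.015,3),'x pct',np.percentile(t[:,0],[5,50,95]).round(4),'zmax',np.percentile(t[:,2],[50,98]).round(4))
E
```

```text
scene red 14 px [136. 122.] mean [ 0.541 -0.39   0.218] min [ 0.534 -0.394  0.204] max [ 0.544 -0.387  0.228]
scene red 11 px [178. 422.] mean [0.5165 0.3654 0.2204] min [0.512 0.364 0.213] max [0.52  0.367 0.225]
scene orange 191 px [156. 352.] mean [0.5093 0.2003 0.2458] min [0.502 0.187 0.22 ] max [0.513 0.214 0.267]
scene yellow 96 px [135. 155.] mean [ 0.5289 -0.2971  0.2311] min [ 0.519 -0.336  0.221] max [ 0.539 -0.265  0.237]
scene B 55 -0.375 x pct [0.5323 0.5393 0.5421] zmax [0.2129 0.216 ]
scene B 51 -0.345 x pct [0.5291 0.5364 0.54  ] zmax [0.2129 0.2157]
scene B 48 -0.315 x pct [0.5374 0.5395 0.5419] zmax [0.2116 0.2214]
scene B 61 -0.285 x pct [0.5257 0.5298 0.5383] zmax [0.213  0.2208]
scene B 57 -0.255 x pct [0.5176 0.5254 0.5285] zmax [0.2132 0.2159]
scene B 59 -0.225 x pct [0.5152 0.5219 0.5259] zmax [0.2137 0.2162]
scene B 61 -0.195 x pct [0.5108 0.5182 0.522 ] zmax [0.2137 0.2161]
scene B 61 -0.165 x pct [0.5079 0.5145 0.5186] zmax [0.2131 0.2158]
scene B 62 -0.135 x pct [0.5041 0.511  0.5147] zmax [0.2129 0.2166]
scene B 60 -0.105 x pct [0.4991 0.5072 0.5104] zma
[... 2554 characters left out ...]
 A 46 0.185 x pct [0.4924 0.4952 0.5123] zmax [0.2189 0.2216]
side A 27 0.215 x pct [0.4942 0.4954 0.5   ] zmax [0.2177 0.2216]
side A 26 0.245 x pct [0.4956 0.5012 0.5129] zmax [0.2163 0.2214]
side A 50 0.275 x pct [0.497  0.5015 0.5149] zmax [0.2185 0.2215]
side A 27 0.305 x pct [0.4986 0.5    0.5156] zmax [0.2187 0.2215]
side A 23 0.335 x pct [0.5004 0.5022 0.5105] zmax [0.2197 0.2215]
wrist red 80 px [111. 105.] mean [0.5001 0.0703 0.2239] min [0.497 0.068 0.222] max [0.502 0.072 0.225]
wrist A 362 0.065 x pct [0.4973 0.5021 0.5036] zmax [0.2127 0.2152]
wrist A 1598 0.095 x pct [0.4971 0.503  0.5065] zmax [0.2134 0.2154]
wrist A 787 0.125 x pct [0.4982 0.5045 0.5075] zmax [0.2138 0.2154]
```

Emit:
play_rows([
  [-0.6,0,0,0,-1],
  [-0.6,0,0,0,-1],
  [-0.5,0,-0.2,0,-1],
  [0,-0.25,-0.7,0.1,-1],
  [0,-0.25,-0.8,0.1,-1],
  [0,-0.25,-0.8,0.1,-1],
  [0,-0.25,-0.8,0.1,-1],
  [0,-0.25,-0.5,0.12,-1],
  [0,0,0,0,-1],
  [0,0,0,0,-1],
])

```text
time_s: 1.4
tool_pos: [0.5162, 0.1908, 0.3411]
tool_rot: [-0.513, -0.486, 0.514, -0.486]
contact_force: [0.3, 0.7, -1.2]
width: 0.0854
```

```bash
cat >> h.py <<'E'
from scipy.spatial.transform import Rotation as R
from rig import ctrl
def st():
    o=ctrl.get_obs();p=np.array(o['tool_pos']);r=R.from_quat(o['tool_rot']).as_matrix()
    print('t',round(o['time_s'],2),'p',p.round(4),'yaw',round(float(np.arctan2(-r[0,2]*-1,-r[1,2])) if 0 else float(np.arctan2(r[1,1],r[0,1])),4),'tilt',r[2].round(3),'F',np.round(o['contact_force'],1),'w',round(o['width'],4))
    return p,r
def to(t,yaw,p,r):
    d=r.T@(np.array(t)-p)/.05; y=np.arctan2(r[1,1],r[0,1]);print('units',d.round(3),'turn',round(float(-np.degrees(yaw-y)/6),3))
E
cat > look.py <<'E'
import sys
from h import *
p,r=st();f=ctrl.grab_frame('wrist');np.savez(f'/tmp/{sys.argv[1]}.npz',**f);cv2.imwrite(f'pics/{sys.argv[1]}.png',f['pixels'])
P=cloud(f);H=hsv(f);h,s,v=[H[...,i] for i in range(3)];Z=P[...,2]
for nm,m in dict(red=((h<4)|(h>174))&(s>140)&(v>60)&(Z>.19),orange=(h>=5)&(h<15)&(s>150)&(Z>.2),orangetop=(h>=5)&(h<15)&(s>150)&(Z>.258),yellow=(h>20)&(h<32)&(s>130)&(Z>.2)).items():
    L,k=nd.label(m,np.ones((3,3)))
    for i in range(1,k+1):
        q=P[L==i]
        if len(q)>15: print(nm,len(q),np.round(np.argwhere(L==i).mean(0)),q.mean(0).round(4),np.percentile(q,2,0).round(4),np.percentile(q,98,0).round(4))
m=(s<90)&(Z>.2125)&(Z<.2175)&(P[...,0]>.47)&(P[...,0]<.56)
for b in np.arange(-.42,.4,.02):
    t=P[m&(P[...,1]>=b)&(P[...,1]<b+.02)]
    if len(t)>30:print('bar',len(t),round(b+.01,3),np.percentile(t[:,0],[2,50,98]).round(4),'mid',round(np.percentile(t[:,0],[2,98]).mean(),4),'z',np.median(t[:,2]).round(4))
E
python3 look.py w1
```

```text
t 1.4 p [0.5162 0.1908 0.3411] yaw -0.0545 tilt [-1.    -0.     0.001] F [ 0.3  0.7 -1.2] w 0.0854
red 19 [310. 244.] [0.4999 0.071  0.2238] [0.4978 0.0689 0.2229] [0.5018 0.0731 0.2249]
orange 771 [193. 241.] [0.5076 0.2025 0.2587] [0.5016 0.1857 0.2277] [0.5131 0.2139 0.2642]
orangetop 623 [198. 240.] [0.5073 0.1999 0.2627] [0.5015 0.1853 0.2588] [0.5128 0.2135 0.2643]
bar 35 0.07 [0.4967 0.4989 0.503 ] mid 0.4999 z 0.214
bar 91 0.09 [0.4963 0.5003 0.5051] mid 0.5007 z 0.2139
bar 176 0.11 [0.4967 0.5015 0.5063] mid 0.5015 z 0.2139
bar 184 0.13 [0.4981 0.5029 0.5076] mid 0.5028 z 0.2139
bar 84 0.15 [0.4992 0.5035 0.5082] mid 0.5037 z 0.2141
bar 224 0.25 [0.5049 0.5095 0.5143] mid 0.5096 z 0.2141
```

View pics/w1.png

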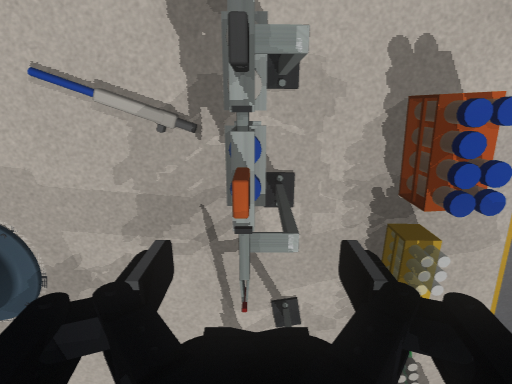

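The wrist view shows the tab at (240,195), nearly on the rail line, with the left stop at (244,310). Both agree with the depth numbers. I'll descend and grip.

Emit:
play_rows([
  [0,-0.1,-0.08,0.02,-1],
  [0,-0.09,-0.08,0,-1],
  [0.4,0,0,0,-1],
  [0.4,0,0,0,-1],
  [0.4,0,0,0,-1],
  [0.3,0,0,0,-1],
  [0.15,0,0,0,-1],
  [0.1,0,0,0,-1],
  [0,0,0,0,-1],
  [0,0,0,0,-1],
], grip_force=25)

```text
time_s: 2.7
tool_pos: [0.5074, 0.1999, 0.2544]
tool_rot: [0.514, 0.485, -0.514, 0.486]
contact_force: [-0.5, -0.7, -0.4]
width: 0.0853
```

Run:
```python
from h import *
p,r=st();to([.5069,.1995,.252],-.057,p,r)
```

```text
t 2.7 p [0.5074 0.1999 0.2544] yaw -0.0565 tilt [-1.     0.001 -0.   ] F [-0.5 -0.7 -0.4] w 0.0853
units [ 0.048 -0.01   0.008] turn 0.004
```

Emit:
play_rows([
  [0.05,-0.01,0,0,0],
  [0,0,0,0,0.5],
  [0,0,0,0,1],
  [0,0,0,0,1],
  [0,0,0,0,1],
  [0,0,0,0,1],
  [0,0,0,0,1],
  [0,0,0,0,1],
  [0,0,0,0,1],
  [0,0,0,0,1],
], grip_force=28)

```text
time_s: 3.95
tool_pos: [0.5064, 0.1998, 0.2514]
tool_rot: [0.514, 0.486, -0.514, 0.486]
contact_force: [-2.7, 0.1, 3.5]
width: 0.0118
```

```bash
python3 look.py w2
```

```text
t 3.95 p [0.5064 0.1998 0.2514] yaw -0.0565 tilt [-1. -0. -0.] F [-2.7  0.1  3.5] w 0.0118
orange 2465 [266. 256.] [0.5085 0.2046 0.2563] [0.5027 0.1856 0.2249] [0.5142 0.2139 0.264 ]
orangetop 1693 [280. 256.] [0.5083 0.2006 0.2627] [0.5025 0.1851 0.2594] [0.514  0.2135 0.264 ]
bar 218 0.13 [0.4985 0.5034 0.508 ] mid 0.5033 z 0.2138
bar 61 0.15 [0.4991 0.5037 0.5083] mid 0.5037 z 0.214
bar 523 0.25 [0.5039 0.5098 0.5162] mid 0.51 z 0.2142
```

Emit:
play_rows([
  [-0.05,0,0,0,1],
  [-0.05,0,0,0,1],
  [-0.05,0,0,0,1],
  [-0.05,0,0,0,1],
  [-0.04,0,0,0,1],
  [-0.02,0,0,0,1],
  [0,0,0,0,1],
  [0,0,0,0,1],
  [0,0,0,0,1],
  [0,0,0,0,1],
])

```text
time_s: 5.25
tool_pos: [0.5066, 0.1998, 0.2643]
tool_rot: [0.514, 0.486, -0.514, 0.486]
contact_force: [0.9, -0.2, -5.2]
width: 0.0115
```

```bash
python3 look.py w3
```

```text
t 5.25 p [0.5066 0.1998 0.2643] yaw -0.0565 tilt [-1.  0.  0.] F [ 0.9 -0.2 -5.2] w 0.0115
orange 2465 [266. 256.] [0.5086 0.2046 0.2692] [0.5028 0.1855 0.2378] [0.5143 0.2138 0.2768]
orangetop 2044 [274. 256.] [0.5085 0.2028 0.2737] [0.5027 0.1853 0.2598] [0.5143 0.2138 0.2768]
bar 59 0.11 [0.4973 0.5024 0.5067] mid 0.502 z 0.2138
bar 201 0.13 [0.4977 0.5024 0.5072] mid 0.5025 z 0.214
bar 500 0.25 [0.5044 0.5096 0.5145] mid 0.5094 z 0.2142
```

Emit:
play_rows([
  [0,0,0.1,0,1],
  [0,0,0.2,0,1],
  [0,0,0.25,0,1],
  [0,0,0.25,0,1],
  [0,0,0.25,0,1],
  [0,0,0.25,0,1],
  [0,0,0.25,0,1],
  [0,0,0.2,0,1],
  [0,0,0.1,0,1],
  [0,0,0,0,1],
])

```text
time_s: 6.55
tool_pos: [0.5013, 0.1073, 0.2643]
tool_rot: [0.514, 0.486, -0.514, 0.486]
contact_force: [0.3, 0.2, -5.2]
width: 0.0116
```

```bash
python3 look.py w4
```

```text
t 6.55 p [0.5013 0.1073 0.2643] yaw -0.057 tilt [-1.  0. -0.] F [ 0.3  0.2 -5.2] w 0.0116
orange 2464 [266. 256.] [0.5034 0.112  0.2692] [0.4977 0.0931 0.2377] [0.5091 0.1213 0.2769]
orangetop 2046 [274. 256.] [0.5033 0.1102 0.2738] [0.4975 0.0929 0.2597] [0.509  0.1212 0.2769]
bar 338 0.15 [0.4988 0.5042 0.5121] mid 0.5055 z 0.2141
bar 603 0.17 [0.5003 0.5051 0.5098] mid 0.5051 z 0.2141
bar 680 0.19 [0.5015 0.5063 0.5113] mid 0.5064 z 0.2141
bar 779 0.21 [0.5025 0.5075 0.5124] mid 0.5074 z 0.2142
bar 486 0.23 [0.5036 0.5083 0.5131] mid 0.5084 z 0.2142
```

Emit:
play_rows([
  [0,0,0.1,0,1],
  [0,0,0.2,0,1],
  [0,0,0.3,0,1],
  [0,0,0.3,0,1],
  [0,0,0.3,0,1],
  [0,0,0.3,0,1],
  [0,0,0.3,0,1],
  [0,0,0.25,0,1],
  [0,0,0.1,0,1],
  [0,0,0,0,1],
])

```text
time_s: 7.85
tool_pos: [0.4953, -0.0, 0.2643]
tool_rot: [0.514, 0.486, -0.514, 0.485]
contact_force: [-0.4, 0.5, -5.2]
width: 0.0117
```

```bash
python3 look.py w5
python3 - <<'E'
from h import *
for n in('scene','side'):
    f=ctrl.grab_frame(n);np.savez(f'/tmp/{n}5.npz',**f);cv2.imwrite(f'pics/{n}5.png',f['pixels'])
a=np.vstack([cv2.resize(cv2.imread('pics/scene5.png')[60:260,150:406],(768,600))]);
cv2.imwrite('pics/c5.png',a)
E
```

```text
t 7.85 p [ 0.4953 -0.      0.2643] yaw -0.057 tilt [-1.  0. -0.] F [-0.4  0.5 -5.2] w 0.0117
red 75 [110. 253.] [0.4997 0.0703 0.224 ] [0.4979 0.0679 0.2225] [0.5017 0.0725 0.2251]
red 43 [326. 270.] [ 0.5029 -0.0689  0.2253] [ 0.5006 -0.0728  0.2184] [ 0.505  -0.0562  0.2389]
orange 2475 [266. 256.] [0.4973 0.0046 0.2692] [ 0.4915 -0.0142  0.2379] [0.5031 0.014  0.277 ]
orangetop 2052 [274. 256.] [0.4972 0.0029 0.2738] [ 0.4914 -0.0143  0.2599] [0.503  0.0139 0.277 ]
bar 125 0.07 [0.4968 0.5008 0.5033] mid 0.5 z 0.2142
bar 389 0.09 [0.4963 0.5011 0.5056] mid 0.5009 z 0.2141
bar 804 0.11 [0.497  0.5018 0.5066] mid 0.5018 z 0.2142
bar 181 0.13 [0.4979 0.5025 0.5072] mid 0.5025 z 0.2143
```

View pics/w5.png

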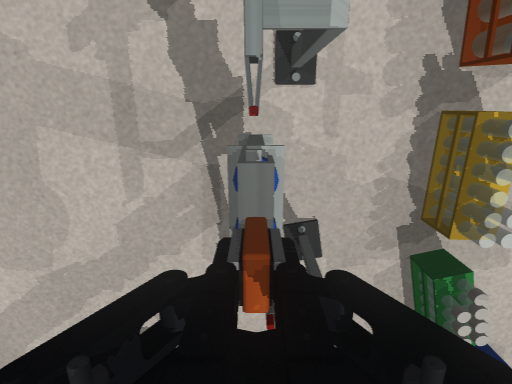

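View pics/c5.png

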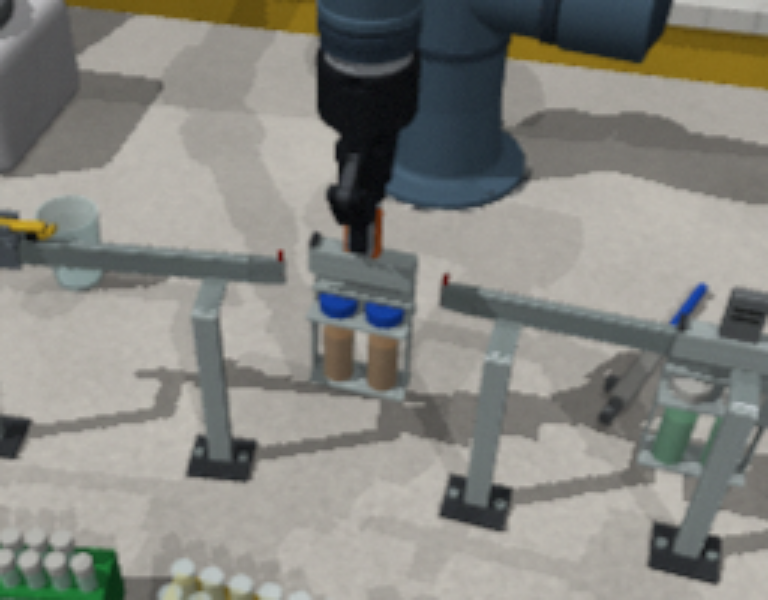

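The wrist view shows the carrier clear between the stops: the left one at (253,110), the right one at (270,322). I'll turn and shift it in line with the right rail.

Emit:
play_rows([
  [0,-0.015,0,-0.2,1],
  [0,-0.02,0,-0.3,1],
  [0,0,0,-0.4,1],
  [0,0,0,-0.4,1],
  [0,0,0,-0.25,1],
  [0,0,0,-0.13,1],
  [0,0,0,0,1],
  [0,0,0,0,1],
  [0,0,0,0,1],
  [0,0,0,0,1],
])

```text
time_s: 9.25
tool_pos: [0.4935, 0.0002, 0.2643]
tool_rot: [0.469, 0.529, -0.469, 0.529]
contact_force: [-0.2, -0.3, -5.8]
width: 0.0114
```

```bash
python3 look.py w6
python3 - <<'E'
from h import *
p,r=st();to([.4936,0,.2643],.1195,p,r)
# fit rail B from original scene+side, and rail A, same way
for n in('scene5','side5'):
    f=dict(np.load(f'/tmp/{n}.npz'));P=cloud(f);s=hsv(f)[...,1];Z=P[...,2]
    for nm,lo,hi,x0,sl in(('B',-.25,-.11,.5029-.1195*.071,-.1195),('A',.105,.14,.5-.055*.07,.055)):
        q=P[(s<90)&(Z>.213)&(Z<.2175)&(P[...,1]>lo)&(P[...,1]<hi)];d=q[:,0]-x0-sl*q[:,1];k=abs(d)<.012
        pf=np.polyfit(q[k,1],q[k,0],1)
        print(n,nm,k.sum(),'fit',pf.round(4),'resid vs wristline pct',np.percentile(d[k],[3,50,97]).round(4))
E
```

```text
t 9.25 p [4.935e-01 2.000e-04 2.643e-01] yaw 0.1194 tilt [-1.  0.  0.] F [-0.2 -0.3 -5.8] w 0.0114
red 76 [113. 280.] [0.4994 0.0704 0.2241] [0.4972 0.0682 0.2229] [0.5017 0.0725 0.2253]
red 40 [328. 254.] [ 0.5026 -0.0709  0.2238] [ 0.5003 -0.0731  0.2227] [ 0.5047 -0.069   0.2247]
orange 2465 [266. 256.] [0.4946 0.0049 0.2692] [ 0.4883 -0.0139  0.2377] [0.5012 0.0143 0.2768]
orangetop 2052 [274. 256.] [0.4948 0.0032 0.2737] [ 0.4884 -0.0141  0.2595] [0.5012 0.0142 0.2769]
bar 32 -0.07 [0.4998 0.5032 0.5063] mid 0.5031 z 0.2138
bar 136 0.07 [0.4967 0.4989 0.5031] mid 0.4999 z 0.2141
bar 417 0.09 [0.4963 0.5011 0.5056] mid 0.5009 z 0.2141
bar 793 0.11 [0.4968 0.5017 0.5066] mid 0.5017 z 0.2142
bar 278 0.13 [0.4976 0.5026 0.5073] mid 0.5025 z 0.2142
t 9.3 p [4.935e-01 2.000e-04 2.643e-01] yaw 0.1194 tilt [-1.  0.  0.] F [ 0.9 -0.5 -5. ] w 0.0114
units [0.    0.001 0.004] turn -0.001
scene5 B 152 fit [-0.1198  0.4924] resid vs wristline pct [-0.0077 -0.0014  0.0032]
scene5 A 45 fit [0.0706 0.4918] resid vs wristline pct [-0.0083 -0.0025  0.0028]
side5 B 244 fit [-0.1189  0.4911] resid vs wristline pct [-0.0082 -0.0034  0.0023]
side5 A 18 fit [0.0604 0.4895] resid vs wristline pct [-0.0083 -0.0063 -0.0036]
```

Emit:
play_rows([
  [0,0,0.1,0,1],
  [0,0,0.15,0,1],
  [0,0,0.15,0,1],
  [0,0,0.15,0,1],
  [0,0,0.15,0,1],
  [0,0,0.15,0,1],
  [0,0,0.15,0,1],
  [0,0,0.1,0,1],
  [0,0,0,0,1],
  [0,0,0,0,1],
])

```text
time_s: 10.55
tool_pos: [0.5, -0.0543, 0.2643]
tool_rot: [0.469, 0.529, -0.469, 0.529]
contact_force: [-0.3, -0.2, -5.2]
width: 0.0117
```

```bash
python3 look.py w7
python3 - <<'E'
from h import *
for n in('scene','side'):
    f=ctrl.grab_frame(n);np.savez(f'/tmp/{n}7.npz',**f);cv2.imwrite(f'pics/{n}7.png',f['pixels'])
a=cv2.imread('pics/side7.png')[130:230,180:320];b=cv2.imread('pics/scene7.png')[100:200,180:320]
cv2.imwrite('pics/c7.png',cv2.resize(np.vstack([a,b]),None,fx=3,fy=3,interpolation=2))
E
```

```text
t 10.55 p [ 0.5    -0.0543  0.2643] yaw 0.1195 tilt [-1. -0. -0.] F [-0.3 -0.2 -5.2] w 0.0117
red 60 [  3. 281.] [0.4996 0.0678 0.2199] [0.4976 0.0674 0.2156] [0.5016 0.0683 0.2244]
orange 2460 [266. 256.] [ 0.5011 -0.0495  0.2692] [ 0.4948 -0.0682  0.2378] [ 0.5076 -0.0401  0.2769]
orangetop 2037 [274. 256.] [ 0.5013 -0.0513  0.2737] [ 0.4949 -0.0684  0.2598] [ 0.5077 -0.0402  0.2769]
bar 249 -0.13 [0.5041 0.5093 0.5141] mid 0.5091 z 0.2139
```

View pics/c7.png

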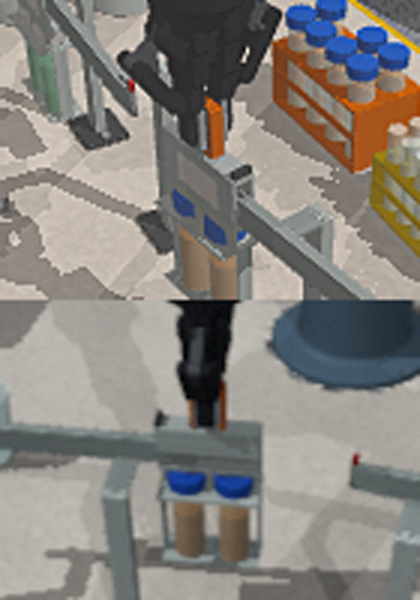

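Both crops show the carrier threaded onto the right bar with no contact force. I'll carry on past the stop.

Emit:
play_rows([
  [0,0,0.1,0,1],
  [0,0,0.2,0,1],
  [0,0,0.2,0,1],
  [0,0,0.2,0,1],
  [0,0,0.2,0,1],
  [0,0,0.2,0,1],
  [0,0,0.2,0,1],
  [0,0,0.2,0,1],
  [0,0,0.1,0,1],
  [0,0,0.1,0,1],
])

```text
time_s: 11.95
tool_pos: [0.5102, -0.1391, 0.2643]
tool_rot: [0.469, 0.529, -0.469, 0.529]
contact_force: [-1.2, -0.7, -5.3]
width: 0.0118
```

```bash
python3 look.py w8
```

```text
t 11.95 p [ 0.5102 -0.1391  0.2643] yaw 0.1194 tilt [-1.  0. -0.] F [-1.2 -0.7 -5.3] w 0.0118
red 77 [115. 254.] [ 0.5027 -0.0717  0.224 ] [ 0.5005 -0.0739  0.2226] [ 0.505  -0.0696  0.2251]
orange 2457 [266. 256.] [ 0.5113 -0.1344  0.2692] [ 0.505  -0.153   0.2378] [ 0.5179 -0.1249  0.2768]
orangetop 2040 [274. 256.] [ 0.5115 -0.1361  0.2737] [ 0.5051 -0.1533  0.2598] [ 0.5179 -0.125   0.2769]
bar 40 -0.23 [0.5153 0.5204 0.5248] mid 0.52 z 0.2136
bar 219 -0.21 [0.5142 0.5191 0.524 ] mid 0.5191 z 0.214
bar 271 -0.09 [0.5002 0.5049 0.5136] mid 0.5069 z 0.2142
bar 94 -0.07 [0.5001 0.5032 0.5064] mid 0.5032 z 0.2142
```

Emit:
play_rows([
  [0.04,0,0,0,1],
  [0.04,0,0,0,1],
  [0.04,0,0,0,1],
  [0.04,0,0,0,1],
  [0.03,0,0,0,1],
  [0.02,0,0,0,1],
  [0.02,0,0,0,1],
  [0.01,0,0,0,1],
  [0,0,0,0,1],
  [0,0,0,0,1],
])

```text
time_s: 13.25
tool_pos: [0.5102, -0.1388, 0.2524]
tool_rot: [0.469, 0.529, -0.469, 0.529]
contact_force: [0.1, -0.4, -5.2]
width: 0.0115
```

```bash
python3 look.py w9
```

```text
t 13.25 p [ 0.5102 -0.1388  0.2524] yaw 0.1194 tilt [-1.  0.  0.] F [ 0.1 -0.4 -5.2] w 0.0115
red 87 [116. 254.] [ 0.5027 -0.0714  0.2241] [ 0.5007 -0.0736  0.2229] [ 0.5049 -0.0691  0.2252]
orange 2446 [266. 256.] [ 0.5113 -0.1341  0.2573] [ 0.5051 -0.153   0.2258] [ 0.5178 -0.1247  0.2649]
orangetop 1723 [280. 256.] [ 0.5117 -0.1377  0.2635] [ 0.5055 -0.1533  0.2592] [ 0.5181 -0.125   0.2649]
bar 199 -0.21 [0.5138 0.5187 0.5235] mid 0.5187 z 0.2138
bar 77 -0.19 [0.5132 0.5179 0.5225] mid 0.5178 z 0.2141
bar 300 -0.09 [0.4984 0.5043 0.5138] mid 0.5061 z 0.2142
bar 109 -0.07 [0.4999 0.5035 0.5064] mid 0.5031 z 0.2141
```

Still hanging from the gripper: Fz is unchanged and there is about 1 mm left. I'll lower it in fine steps.

Emit:
play_rows([
  [0.01,0,0,0,1],
  [0.01,0,0,0,1],
  [0.005,0,0,0,1],
  [0.005,0,0,0,1],
  [0,0,0,0,1],
  [0,0,0,0,1],
  [0,0,0,0,1],
  [0,0,0,0,1],
  [0,0,0,0,1],
  [0,0,0,0,1],
])

```text
time_s: 14.55
tool_pos: [0.5103, -0.1389, 0.2514]
tool_rot: [0.469, 0.529, -0.469, 0.529]
contact_force: [-2.4, 1.6, 5.1]
width: 0.0116
```

Emit:
play_rows([
  [-0.008,0,0,0,1],
  [0,0,0,0,1],
  [0,0,0,0,1],
  [0,0,0,0,1],
  [0,0,0,0,1],
  [0,0,0,0,1],
  [0,0,0,0,1],
  [0,0,0,0,1],
  [0,0,0,0,1],
  [0,0,0,0,1],
])

```text
time_s: 15.8
tool_pos: [0.5104, -0.1389, 0.2514]
tool_rot: [0.469, 0.529, -0.469, 0.529]
contact_force: [-1.8, 0.1, 5.3]
width: 0.0112
```

Run:
```python
from h import *
st()
for n in('scene','side'):
    f=ctrl.grab_frame(n);P=cloud(f);H=hsv(f);h,s,v=[H[...,i] for i in range(3)]
    m=(h>20)&(h<32)&(s>130)&(P[...,2]>.2)&(P[...,2]<.26);q=P[m]
    u=np.array([.1187,-.9929,0]);y=-((q-[.5028,-.0685,.215])@u)
    print(n,len(q),'yellow rail y',np.percentile(y,[1,10,50,90,99]).round(4),'z at nose',np.percentile(q[y>np.percentile(y,90)][:,2],[2,50,98]).round(4))
    # dark knob/grey block
    m=(s<110)&(v<60)&(P[...,2]>.19)&(P[...,2]<.26)&(P[...,1]<-.23);q=P[m];y=-((q-[.5028,-.0685,.215])@u)
    if len(q): print(' dark',len(q),np.percentile(y,[2,50,98]).round(4),np.percentile(q,[2,98],axis=0).round(3).tolist())
    cv2.imwrite(f'pics/{n}9.png',f['pixels'])
a=cv2.imread('pics/side9.png')[140:290,240:400]
cv2.imwrite('pics/c9.png',cv2.resize(a,(640,600),interpolation=2))
```

```text
t 15.8 p [ 0.5104 -0.1389  0.2514] yaw 0.1194 tilt [-1.     0.001  0.   ] F [-1.8  0.1  5.3] w 0.0112
scene 901 yellow rail y [-1.1081 -1.0814 -1.0152 -0.2613 -0.2001] z at nose [0.2211 0.2317 0.2389]
 dark 142 [-0.228  -0.1928 -0.1685] [[-0.609, -0.402, 0.192], [0.535, -0.284, 0.24]]
side 282 yellow rail y [-0.2741 -0.2679 -0.224   0.6476  0.6651] z at nose [0.239  0.2498 0.2514]
 dark 94 [-0.2608 -0.2507 -0.2191] [[0.499, -0.331, 0.196], [0.523, -0.287, 0.226]]
```

View pics/c9.png

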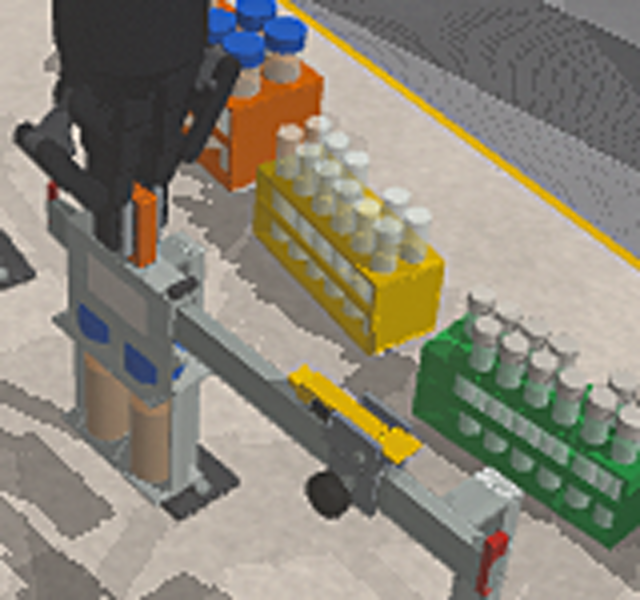

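The side view shows the carrier seated on the rail and the latch nose at about (300,375), roughly 83 mm of travel ahead. I'll slide 70 mm freely first.

Emit:
play_rows([
  [0,0,0.05,0,1],
  [0,0,0.15,0,1],
  [0,0,0.2,0,1],
  [0,0,0.2,0,1],
  [0,0,0.2,0,1],
  [0,0,0.2,0,1],
  [0,0,0.2,0,1],
  [0,0,0.12,0,1],
  [0,0,0.06,0,1],
  [0,0,0,0,1],
])

```text
time_s: 17.15
tool_pos: [0.5188, -0.2086, 0.2514]
tool_rot: [0.47, 0.528, -0.47, 0.529]
contact_force: [0.3, 0.4, 5.1]
width: 0.0118
```

```bash
python3 look.py w10|grep -v bar
```

```text
t 17.15 p [ 0.5188 -0.2086  0.2514] yaw 0.1184 tilt [-1.     0.001  0.001] F [0.3 0.4 5.1] w 0.0118
orange 2450 [266. 256.] [ 0.5198 -0.2038  0.2563] [ 0.5136 -0.2227  0.2247] [ 0.5264 -0.1945  0.264 ]
orangetop 1693 [280. 256.] [ 0.5203 -0.2076  0.2627] [ 0.514  -0.2231  0.2591] [ 0.5266 -0.1948  0.2641]
yellow 32 [331. 255.] [ 0.5256 -0.2565  0.2385] [ 0.5192 -0.2682  0.226 ] [ 0.5308 -0.1992  0.3002]
```

Emit:
play_rows([
  [0,0,0.04,0,1],
  [0,0,0.04,0,1],
  [0,0,0.04,0,1],
  [0,0,0.04,0,1],
  [0,0,0.04,0,1],
  [0,0,0.04,0,1],
  [0,0,0.04,0,1],
  [0,0,0.04,0,1],
  [0,0,0.04,0,1],
  [0,0,0,0,1],
])

```text
time_s: 18.45
tool_pos: [0.5206, -0.2248, 0.2514]
tool_rot: [0.47, 0.529, -0.469, 0.529]
contact_force: [-0.8, 5.6, 6.5]
width: 0.0118
```

Emit:
play_rows([
  [0,0,0.04,0,1],
  [0,0,0.04,0,1],
  [0,0,0.04,0,1],
  [0,0,0,0,1],
  [0,0,0,0,1],
  [0,0,0,0,1],
  [0,0,0,0,1],
  [0,0,0,0,1],
  [0,0,0,0,1],
  [0,0,0,0,1],
])

```text
time_s: 19.7
tool_pos: [0.5213, -0.2301, 0.2514]
tool_rot: [0.47, 0.53, -0.468, 0.529]
contact_force: [-0.5, 8.0, 7.1]
width: 0.0117
```

Emit:
play_rows([
  [0,0,0.04,0,1],
  [0,0,0.04,0,1],
  [0,0,0,0,1],
  [0,0,0,0,1],
  [0,0,0,0,1],
  [0,0,0,0,1],
  [0,0,0,0,1],
  [0,0,0,0,1],
  [0,0,0,0,1],
  [0,0,0,0,1],
])

```text
time_s: 20.95
tool_pos: [0.5217, -0.2344, 0.2514]
tool_rot: [0.47, 0.529, -0.469, 0.529]
contact_force: [-0.6, 5.1, 6.6]
width: 0.0112
```

```bash
python3 look.py w11|grep -v bar
python3 - <<'E'
from h import *
f=ctrl.grab_frame('side');np.savez('/tmp/s11.npz',**f);cv2.imwrite('pics/c11.png',cv2.resize(f['pixels'][165:285,250:400],(750,600),interpolation=2))
E
```

```text
t 20.95 p [ 0.5217 -0.2344  0.2514] yaw 0.1199 tilt [-1.     0.001 -0.002] F [-0.6  5.1  6.6] w 0.0112
orange 2462 [266. 256.] [ 0.5228 -0.2298  0.2564] [ 0.5166 -0.2487  0.225 ] [ 0.5293 -0.2203  0.264 ]
orangetop 1704 [280. 256.] [ 0.5232 -0.2336  0.2627] [ 0.517  -0.2491  0.2591] [ 0.5295 -0.2207  0.2641]
yellow 402 [322. 254.] [ 0.5274 -0.2786  0.236 ] [ 0.5213 -0.2975  0.2179] [ 0.5364 -0.2258  0.2994]
```

View pics/c11.png

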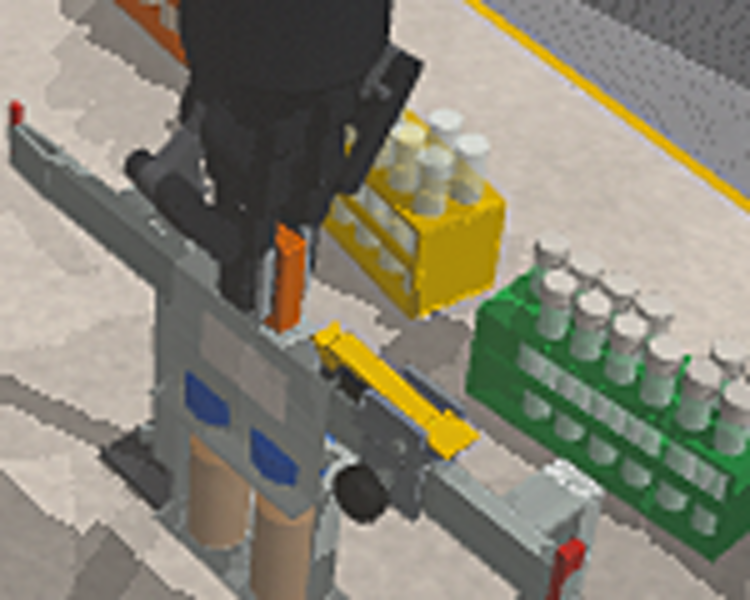

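The latch arm at (335,345) is riding up on the rib, and the buffer is still a little ahead. I'll keep pushing slowly.

Emit:
play_rows([
  [0,0,0.04,0,1],
  [0,0,0.04,0,1],
  [0,0,0.04,0,1],
  [0,0,0,0,1],
  [0,0,0,0,1],
  [0,0,0,0,1],
  [0,0,0,0,1],
  [0,0,0,0,1],
  [0,0,0,0,1],
  [0,0,0,0,1],
])

```text
time_s: 22.3
tool_pos: [0.5223, -0.2395, 0.2515]
tool_rot: [0.47, 0.53, -0.468, 0.528]
contact_force: [-1.6, 9.1, 8.7]
width: 0.0116
```

Emit:
play_rows([
  [0,0,0.03,0,1],
  [0,0,0.02,0,1],
  [0,0,0,0,1],
  [0,0,0,0,1],
  [0,0,0,0,1],
  [0,0,0,0,1],
  [0,0,0,0,1],
  [0,0,0,0,1],
  [0,0,0,0,1],
  [0,0,0,0,1],
])

```text
time_s: 23.55
tool_pos: [0.5225, -0.241, 0.2515]
tool_rot: [0.47, 0.531, -0.467, 0.528]
contact_force: [-2.0, 11.3, 9.6]
width: 0.0116
```

Emit:
play_rows([
  [0,0,0.03,0,1],
  [0,0,0.02,0,1],
  [0,0,0,0,1],
  [0,0,0,0,1],
  [0,0,0,0,1],
  [0,0,0,0,1],
  [0,0,0,0,1],
  [0,0,0,0,1],
  [0,0,0,0,1],
  [0,0,0,0,1],
])

```text
time_s: 24.8
tool_pos: [0.5226, -0.2424, 0.2516]
tool_rot: [0.471, 0.531, -0.467, 0.528]
contact_force: [-3.0, 14.3, 11.2]
width: 0.0112
```

```bash
python3 look.py w12|grep -v bar
python3 - <<'E'
from h import *
f=ctrl.grab_frame('side');np.savez('/tmp/s12.npz',**f);cv2.imwrite('pics/c12.png',cv2.resize(f['pixels'][165:285,250:400],(750,600),interpolation=2))
E
```

```text
t 24.8 p [ 0.5226 -0.2424  0.2516] yaw 0.1213 tilt [-1.     0.001 -0.008] F [-3.  14.3 11.2] w 0.0112
orange 2466 [266. 256.] [ 0.5237 -0.2377  0.2566] [ 0.5174 -0.2566  0.225 ] [ 0.5302 -0.2282  0.2642]
orangetop 1717 [280. 256.] [ 0.5241 -0.2415  0.2628] [ 0.5178 -0.257   0.2592] [ 0.5304 -0.2286  0.2642]
yellow 385 [322. 253.] [ 0.5285 -0.2885  0.2334] [ 0.5221 -0.2966  0.2304] [ 0.5345 -0.2337  0.3002]
```

View pics/c12.png

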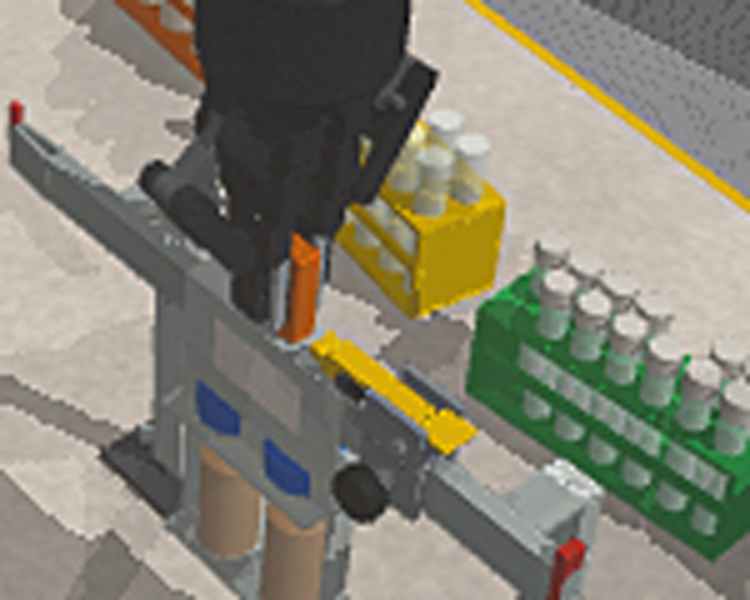

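The latch arm looks lower than before, with its nose at (320,345). I'll compare latch heights in the depth data.

Run:
```python
from h import *
for n in('side','s11','s12'):
    f=dict(np.load(f'/tmp/{n}.npz'));P=cloud(f);H=hsv(f);h,s=H[...,0],H[...,1]
    m=(h>20)&(h<32)&(s>130)&(P[...,2]>.2)&(P[...,2]<.26)&(P[...,1]<-.25)&(P[...,0]<.56);q=P[m]
    print(n,len(q),'px',np.argwhere(m).min(0),[(round(b,3),np.percentile(q[abs(q[:,1]-b)<.006][:,2],[50,95]).round(4).tolist()) for b in(-.335,-.32,-.305,-.29,-.275)])
```

```text
side 209 px [231 312] [(-0.335, [0.2346, 0.2359]), (-0.32, [0.2327, 0.234]), (-0.305, [0.2327, 0.2339]), (-0.29, [0.233, 0.2345]), (-0.275, [0.2304, 0.234])]
s11 223 px [230 312] [(-0.335, [0.2338, 0.2356]), (-0.32, [0.2335, 0.2353]), (-0.305, [0.2345, 0.2361]), (-0.29, [0.2361, 0.2382]), (-0.275, [0.2353, 0.2374])]
s12 211 px [231 312] [(-0.335, [0.2345, 0.2357]), (-0.32, [0.2332, 0.2342]), (-0.305, [0.2334, 0.2347]), (-0.29, [0.2328, 0.2344]), (-0.275, [0.2304, 0.234])]
```

Latch is back to its baseline height, so it has dropped in behind the rib. I'll ease off the push and watch for the force to reverse, which would show the latch holding.

Emit:
play_rows([
  [0,0,-0.03,0,1],
  [0,0,-0.03,0,1],
  [0,0,-0.02,0,1],
  [0,0,0,0,1],
  [0,0,0,0,1],
  [0,0,0,0,1],
  [0,0,0,0,1],
  [0,0,0,0,1],
  [0,0,0,0,1],
  [0,0,0,0,1],
])

```text
time_s: 26.15
tool_pos: [0.5226, -0.2412, 0.2514]
tool_rot: [0.47, 0.529, -0.468, 0.529]
contact_force: [-0.5, 6.8, 6.7]
width: 0.0117
```

Emit:
play_rows([
  [0,0,-0.03,0,1],
  [0,0,-0.03,0,1],
  [0,0,0,0,1],
  [0,0,0,0,1],
  [0,0,0,0,1],
  [0,0,0,0,1],
  [0,0,0,0,1],
  [0,0,0,0,1],
  [0,0,0,0,1],
  [0,0,0,0,1],
])

```text
time_s: 27.4
tool_pos: [0.5224, -0.2399, 0.2514]
tool_rot: [0.469, 0.528, -0.47, 0.529]
contact_force: [0.7, -5.3, 4.7]
width: 0.0118
```

The force reversed to -5.3 N, so the latch is holding. I'll bring the force to zero, then open and rise.

Emit:
play_rows([
  [0,0,0.025,0,1],
  [0,0,0,0,1],
  [0,0,0,0,1],
  [0,0,0,0,0.5],
  [0,0,0,0,0],
  [0,0,0,0,0],
  [0,0,0,0,-0.3],
  [0,0,0,0,-0.3],
  [0,0,0,0,-0.3],
  [0,0,0,0,-0.3],
])

```text
time_s: 28.65
tool_pos: [0.5224, -0.2404, 0.2512]
tool_rot: [0.469, 0.529, -0.469, 0.529]
contact_force: [-0.5, -0.1, -0.0]
width: 0.0555
```

Emit:
play_rows([
  [-0.1,0,0,0,-0.3],
  [-0.2,0,0,0,-0.3],
  [-0.3,0,0,0,-0.3],
  [-0.4,0,0,0,-0.3],
  [-0.4,0,0,0,-0.3],
  [-0.4,0,0,0,-0.3],
  [-0.3,0,0,0,-0.3],
  [0,0,0,0,-0.3],
  [0,0,0,0,-0.3],
  [0,0,0,0,-0.3],
])

```text
time_s: 29.9
tool_pos: [0.5221, -0.2401, 0.3554]
tool_rot: [0.469, 0.529, -0.469, 0.528]
contact_force: [-0.5, 0.1, -0.1]
width: 0.0552
```

```bash
python3 look.py w13
python3 - <<'E'
from h import *
f=ctrl.grab_frame('side');np.savez('/tmp/s13.npz',**f);cv2.imwrite('pics/c13.png',cv2.resize(f['pixels'][150:290,240:400],(685,600),interpolation=2))
P=cloud(f);H=hsv(f);h,s=H[...,0],H[...,1]
m=(h>20)&(h<32)&(s>130)&(P[...,2]>.2)&(P[...,2]<.26)&(P[...,1]<-.25)&(P[...,0]<.56);q=P[m]
print(len(q),[(round(b,3),np.percentile(q[abs(q[:,1]-b)<.006][:,2],[50,95]).round(4).tolist()) for b in(-.335,-.32,-.305,-.29,-.275)])
E
```

```text
t 29.9 p [ 0.5221 -0.2401  0.3554] yaw 0.1194 tilt [-1.    -0.001 -0.001] F [-0.5  0.1 -0.1] w 0.0552
red 41 [326. 256.] [ 0.5417 -0.3927  0.223 ] [ 0.5367 -0.3953  0.2163] [ 0.5456 -0.3902  0.2247]
orange 633 [198. 256.] [ 0.5238 -0.2371  0.2587] [ 0.518  -0.2541  0.2284] [ 0.5299 -0.2258  0.2641]
orangetop 510 [202. 256.] [ 0.5241 -0.2397  0.2628] [ 0.5183 -0.2542  0.2598] [ 0.5301 -0.2262  0.2641]
yellow 927 [257. 255.] [ 0.5308 -0.3065  0.2312] [ 0.5225 -0.339   0.2249] [ 0.5407 -0.2721  0.234 ]
bar 75 -0.39 [0.5353 0.5397 0.545 ] mid 0.5401 z 0.2137
bar 139 -0.37 [0.5332 0.5384 0.5434] mid 0.5383 z 0.214
bar 45 -0.35 [0.5314 0.5368 0.5413] mid 0.5363 z 0.2139
bar 224 -0.19 [0.5113 0.5166 0.5243] mid 0.5178 z 0.2142
bar 272 -0.17 [0.5086 0.5142 0.5194] mid 0.514 z 0.2142
bar 298 -0.15 [0.5065 0.5116 0.517 ] mid 0.5117 z 0.2141
bar 316 -0.13 [0.504  0.5092 0.5145] mid 0.5092 z 0.2141
bar 328 -0.11 [0.5018 0.5069 0.5119] mid 0.5069 z 0.2143
bar 111 -0.09 [0.5007 0.5063 0.5099] mid 0.5053 z 0.2142
207 [(-0.335, [0.2346, 0.2355]), (-0.32, [0.2328, 0.2341]), (-0.305, [0.2329, 0.235]), (-0.29, [0.2326, 0.2345]), (-0.275, [0.2301, 0.2338])]
```

View pics/c13.png

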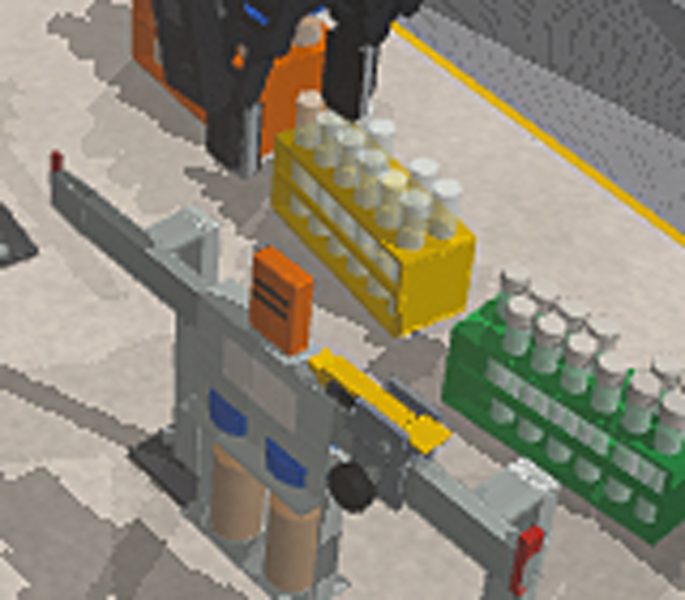

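The carrier hangs upright and seated, with its tab at (280,300). The latch nose at (320,360) is down behind the rib, and the gripper is clear. I'll hand in.

```bash
python3 -c "
from rig import ctrl
ctrl.hand_in()"
```

```text
the job is handed in; nothing more can be done
```

I moved the orange-tab carrier over both end stops onto the right rail, slid it into the catch until it latched, released it and handed in at about 30 s. The hand-in reports no verdict.

**Checks that passed:**
- **Forces:** the push along the rail peaked at 14.3 N in the end-of-move readings. The carrier pressed on the rail with an estimated 16 N at most, against the 50 N limit.
- **Latched:** side-camera depth showed the latch back at its resting height. When I eased off, the push turned into a 5.3 N pull, so the latch was holding the carrier.
- **After release:** the tab stood at seated height (top at 0.264 m) and had not moved from where it latched. The last side picture showed the carrier upright, and the gripper was about 10 cm clear with no force on it.

**What I could not or did not check:**
- **Clamping force:** the sum on buffer and latch can't be read directly. I inferred it from the latch being down and holding.
- **Relief step:** after letting the carrier down, a 0.4 mm lift meant to ease the load on the rail had no visible effect. I slid it with about 10 N pressing down.
- **Spare carrier:** I did not measure it again at the end. Nothing came near it after the first lift.

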